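# Test and press a batch of small cheeses

## Robot

A 6-joint arm with a two-finger parallel gripper is mounted at the origin on a cart in front of the work surface, level with it; the furniture and walls round the work are solid. World frame = base frame: x ahead of the robot, y to its left, z up, the work surface at z = 0. Lengths are in m, angles in rad, forces in N, time in s.
With the tool pointing down it reaches from about 0.375 to 0.925 m from the base axis. Payload 5.7 kg.
Tool frame: the origin (TCP) lies between the finger pads; the fingertips stand 14 mm ahead of it and the grasp point (between the pads) lies 5 mm behind it (arm.tips_ahead is the distance from the TCP to the fingertips, in m); z points along the fingers, y is the line along which they close (so a half turn about z gives the same grasp; the last joint's range is limited). The gripper opens to 85 mm and grips with 20 to 120 N. Pads are 22 mm wide; open, the fingers measure 114 mm over their backs; the gripper's body (76 mm by 85 mm) begins 54 mm behind the grasp point. The pads swing forward as they close: fully open they stand 13 mm farther back than shut.
Start: joints at [1.219, 0.359, 1.51, -0, 1.272, -0.115], TCP at [0.141, 0.583, 0.245] pointing down, gripper open.
Joint ranges: [-2.97, 2.97], [-1.01, 2.36], [0.21, 2.38], [-0.96, 4.11], [0.2, 2.71], [-2.98, 2.98]. Speed limits (rad/s): [2.39, 2.39, 3.14, 3.14, 3.14, 3.14].

## Interface

Orientations are given as a 3x3 rotation matrix whose columns are the frame's x, y, z axes.
In Python, from bench import readout, read_camera, arm gives the robot as it stands.
- The arm moves only by the tool servo_tool, never from a script. Its argument "rows" is a list of rows, each a list of 5 numbers: the shift along the tool's x, y, z in mm, then the turn about the tool's z in degrees, then the opening, from -1 (shut) to 1 (fully open), so that 0 is half open. In form: [[tx, ty, tz, roll, claw], ...]. A call has 1 to 10 rows; each row is the pose to reach, as a shift and turn from the pose commanded when the call began, along the tool's axes at that moment; what a row does not reach only later rows make up. A row lasts 1/12 s, in which the tool goes at most 41.7 mm and 7.16 degrees, less where a joint would pass 70% of its speed; a pose out of reach is approached as far as the arm can. A call with a gripper value outside its range is refused whole. The fingers move at their own pace and stop on an object; the grip force is fixed at half the most. Time passes only in rows, so rows that repeat a pose let the fingers close. It gives the time, the measured TCP pose, the force, the opening and the grip force at its end, in the units of the state.
- readout.get_obs(): the state, without advancing time (a new reading comes with each control period).
- read_camera(name): name is "scene" or "top"; returns a dict with "img" (480x640x3 uint8, red, green, blue), "fov_y" (degrees; the focal length in pixels is half the picture's height over the tangent of half this angle, whatever the lens; pixels are square), "cx", "cy" (the principal point, pixels), "k1" (the pictures are not rectified: a ray, as slopes to the right and down, at radius r is drawn at 1 + k1 r^2 times it, then the intrinsics apply), "R" (3x3) and "t" (3): a world point X has camera coordinates R X + t. Camera axes: x right, y down, z forward; pixel columns grow to the right and rows downward; lengths in m; the calibration is good to about 2 mm. A picture is of the moment at which its call begins. There is no depth.
- arm.finish_job(): hands the job in; it is judged then, once.
The state is a dict: "t": time; "joints": joint angles; "dq": joint speeds; "effort": joint torques, N m; "tool_pos": TCP position; "orientation": TCP orientation; "contact_force": force on the tool from outside, world axes, zero at the start; "ft_torque": the same for the moment, N m; "width": opening from 0.0 (shut) to 1.0 (fully open); "gripper_force": force on a finger pad.
Only numpy, scipy, OpenCV 4.12 (cv2) and the standard library are available. Lean on these libraries where they do the work, as an engineer would, in place of code of your own. Each camera call takes 0.05 s, during which the arm holds its last target. There are 200 camera calls.

## Task

Set every cheese mould that is there upright on the pulled-out tray of the screw press, then take the probe thermometer and gently touch its tip to the steel stud in the middle of each lid on the tray, first red, then yellow, then blue (leave out a colour that is missing). Put the thermometer back upright in its stand, push the tray fully home, and turn the press crank clockwise until the plate meets the lids and then about a sixth of a turn more, so that it is snug but not crushing. Leave the other things on the worktop alone and let go of everything.

Things in the scene. Friction and masses are not known exactly. Their poses are not given: they have to be found in the camera images.
- red_mould: loose white plastic cheese mould with a red lid: an upright cylinder 52 mm across and 50 mm high in all (lid 8 mm), 0.13 to 0.25 kg. Origin at the centre of its underside, z up. One of three; 2 or 3 of them are there, each somewhere to the left of the press tray (None if absent)
- yellow_mould: the same with a yellow lid
- blue_mould: the same with a blue lid
- red_stud (a point): centre of the 12 mm dark steel stud, flush in the top of the red lid, 50 mm above the mould's underside
- yellow_stud (a point): the same on the yellow lid
- blue_stud (a point): the same on the blue lid
- probe: probe thermometer, 141 mm long, 0.08 kg, standing tip down in its stand. Origin on its axis at the underside of its round 28 mm collar (6 mm thick), z up along the axis. Above the collar a square white grip 20 x 20 mm (sides along its x and y) from 6 to 78 mm above the origin; below it a taper from 18 mm across to 10 mm in 12 mm, then a thin 7 mm stem
- probe_tip (a point): the probe's rounded tip, 65 mm below the probe's origin on its axis. The tip pin is sprung: it gives way up to 8 mm at 0.35 N/mm
- probe_stand: fixed grey upright tube on a 60 mm foot, 31 mm across outside, 80 mm high, open bore 21 mm across, to the far left. Origin at the centre of its underside. In place, the probe's collar rests on the rim, so that the probe's origin is 80 mm above this one
- press: fixed wooden screw press. Origin on the worktop under its vertical spindle; z up, x away from the robot (to its column, whose front face is 79 mm behind the spindle), y to the robot's left, along which the tray runs out; turned up to 0.1 rad about the vertical. Base 10 mm high reaching 315 mm to +y; a head beam 46 mm wide, 150 to 176 mm high, from the column over the spindle to 39 mm in front of it
- press_tray (a joint): slide of the aluminium tray along the press's y: 0 = fully home under the plate, 0.2 m = fully out; about 3 N of drag; it stays where it is left
- tray_floor (a point): centre of the tray's flat floor (22 mm above the worktop); axes as the press. Room inside the 5 mm high lips is 74 mm along x and 198 mm along y: the three moulds stand in one row along y, about 62 mm apart. With the tray home, this point is under the spindle
- tray_grip (a point): grip point of the tray's black upright handle post, 16 mm across, 50 mm high (this point 36 mm above the tray floor, 146 mm to +y from tray_floor)
- press_crank (a joint): angle of the crank on top of the press, in rad; grows clockwise seen from above, which lowers the plate by 4.775 mm a radian (30 mm a turn); 0 to 9.5. At 0 the plate's underside is 102 mm above the worktop, so with moulds on the tray (tops at 72 mm) it touches at about 6.28 rad. About 7 N of drag at the knob; self-locking
- crank_hub (a point): point on the crank's vertical axis, 194 mm above the worktop (top of the hub)
- crank_grip (a point): middle of the crank's upright black knob, 18 mm across, 38 mm high (192 to 230 mm above the worktop, this point at 214 mm), which spins freely on the crank arm; 55 mm from the crank axis. The arm's top is 192 mm above the worktop
- press_plate (a joint): compression of the spring between the spindle and the steel plate (62 x 172 mm), in m: 0 while the plate hangs free, growing 4.8 mm a radian of crank once it has met the lids (8 N a mm; the drag at the knob grows by about 4 N a radian). A sixth of a turn past touching is 0.005; snug is 0.002 to 0.009, over 0.012 crushes the cheeses
- lemon: lemon, 78 x 55 x 56 mm, bystander behind the tray
- garlic: garlic bulb, 60 mm, bystander behind the tray
- mug: white mug, 82 x 112 x 94 mm, bystander at the right, origin at the centre of its underside
- tin: low brown tin, 75 mm across, 58 mm high, bystander at the right
- timer_red: red and white kitchen timer, 66 x 66 x 48 mm, bystander at the back
Mind the look-alikes: they are no part of the job. Leave any green look-alike of the red_mould alone. What is shaped like the yellow_mould but turquoise is not meant.

How it is judged:
By the outcome, as a careful person would: the job done as asked, in the order asked, and still so for the second after the job is handed in, with the robot touching nothing.
Of red_mould, yellow_mould, blue_mould only 2 to 3 are there at a start; the rules pass over those that are not, and their reading is None.
At some moment in a run one of red_mould, yellow_mould, blue_mould may be knocked a few centimetres aside while the robot is not near it.
It also fails if it takes over 208 s, if anything falls off the work surface, if the arm or the gripper's body presses on something with over 40 N, if the wrist force passes 120 N, or if a joint passes its speed limit or range.

## Working session

There is one attempt and no reset: what is moved stays moved. The work goes in short steps, Python scripts to look and compute and a tool call to move; the robot and the scene stay as the last step left them, time stands still between calls to the robot, and variables do not carry over. Pictures are saved under pics/ and viewed, at most 15 in all, crops included, and the job is handed in when it is done.

Besides the shell and the picture viewer there is one more tool, called after ">>>" as name([rows], argument=value, ...), one row to a line, values as JSON. servo_tool: Moves the arm, as the interface text tells. Its arguments: {"type":"object","properties":{"rows":{"type":"array"}},"required":["rows"]}

```bash
ls; mkdir -p pics
cat > h.py <<'E'
import numpy as np, cv2
from bench import readout, read_camera, arm
def snap(n,save=None):
    c=read_camera(n)
    if save: cv2.imwrite('pics/'+save,c['img'][:,:,::-1])
    return c
def f(c): return 240/np.tan(np.radians(c['fov_y'])/2)
def ray(c,u,v):
    K=np.array([[f(c),0,c['cx']],[0,f(c),c['cy']],[0,0,1]])
    R=np.array(c['R']);t=np.array(c['t'])
    d=np.array([(u-c['cx'])/f(c),(v-c['cy'])/f(c)]);s=d.copy()
    for _ in range(20): s=d/(1+c['k1']*(s@s))
    return -R.T@t, R.T@np.array([s[0],s[1],1])
def onz(c,u,v,z):
    o,d=ray(c,u,v); return o+d*(z-o[2])/d[2]
def proj(c,X):
    p=np.array(c['R'])@np.array(X)+np.array(c['t']);s=p[:2]/p[2];s=s*(1+c['k1']*(s@s))
    return s[0]*f(c)+c['cx'],s[1]*f(c)+c['cy']
def state():
    o=readout.get_obs();R=np.array(o['orientation']).reshape(3,3)
    print('t',round(o['t'],2),'tcp',np.round(o['tool_pos'],4).tolist(),'F',np.round(o['contact_force'],1).tolist(),'w',round(o['width'],3),'gf',np.round(o['gripper_force'],1));print(np.round(R,3).tolist())
    return o,R
def blobs(c,mask,amin=60):
    n,l,s,ce=cv2.connectedComponentsWithStats(mask.astype(np.uint8))
    return [(s[i,4],ce[i],s[i,:4]) for i in range(1,n) if s[i,4]>=amin]
E
python3 - <<'E'
from h import *
for n in('scene','top'):
    c=snap(n,n+'0.png');print(n,c['fov_y'],c['cx'],c['cy'],c['k1'],np.round(-np.array(c['R']).T@c['t'],3))
state();print(arm.tips_ahead)
E
```

```text
pics
scene 42.21273112263833 319.3005897193574 236.5280037662501 -0.03760539280008554 [-0.086  1.169  1.106]
top 52.74567246592704 313.49520978288723 244.763697998286 -0.10308333852576958 [0.448 0.069 1.353]
t 0.1 tcp [0.1406, 0.5827, 0.2445] F [0.8, -0.3, 0.3] w 1.001 gf 0.0
[[-0.972, 0.235, -0.001], [0.235, 0.972, -0.002], [0.0, -0.002, -1.0]]
0.014
```

View pics/scene0.png

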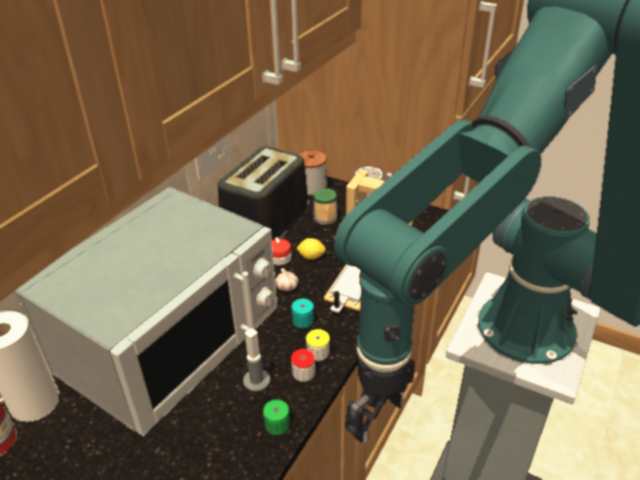

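View pics/top0.png

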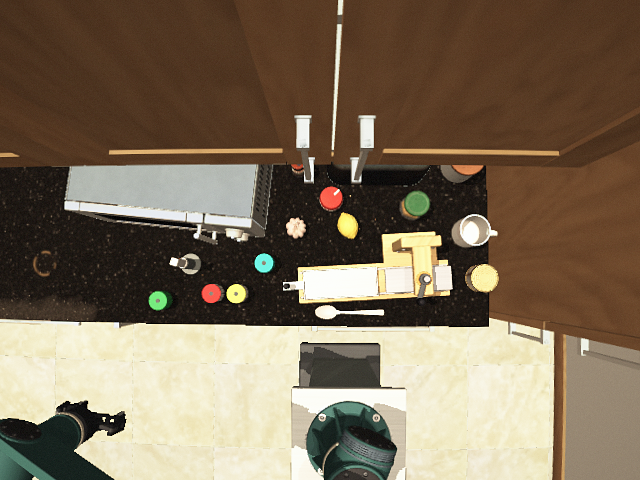

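Red and yellow moulds are present (top px 212,293 and 237,293), and blue is absent. Also visible: turquoise at 264,263, green at 158,300, probe stand near 188,263, tray handle near 290,286, crank near 425,280. I'll enlarge the press area.

Run:
```python
from h import *
c=snap('top');im=c['img'];hsv=cv2.cvtColor(im,cv2.COLOR_RGB2HSV);H,S,V=[hsv[...,i].astype(int) for i in range(3)]
m={'red':((H<6)|(H>174))&(S>150)&(V>110),'yel':(H>24)&(H<34)&(S>140)&(V>120),'turq':(H>80)&(H<100)&(S>140)&(V>90),'blue':(H>105)&(H<130)&(S>120)&(V>80)}
for k in m:
    for a,ce,b in blobs(c,m[k],60): 
        print(k,a,ce.round(1),b,onz(c,b[0]+b[2]/2-.5,b[1]+b[3]/2-.5,.05).round(4))
a=cv2.resize(im[225:310,270:460],None,fx=4,fy=4,interpolation=cv2.INTER_CUBIC)
b=cv2.resize(im[245:315,140:250],None,fx=4,fy=4,interpolation=cv2.INTER_CUBIC)
cv2.imwrite('pics/c1.png',a[:,:,::-1]);cv2.imwrite('pics/c2.png',b[:,:,::-1])
```

```text
red 393 [330.4 198. ] [320 186  23  24] [0.6728 0.0525 0.05  ]
red 282 [210.8 293.1] [201 284  20  19] [0.4111 0.3775 0.05  ]
yel 62 [349.8 229.6] [340 218  16  18] [0.5936 0.0076 0.05  ]
```

View pics/c1.png

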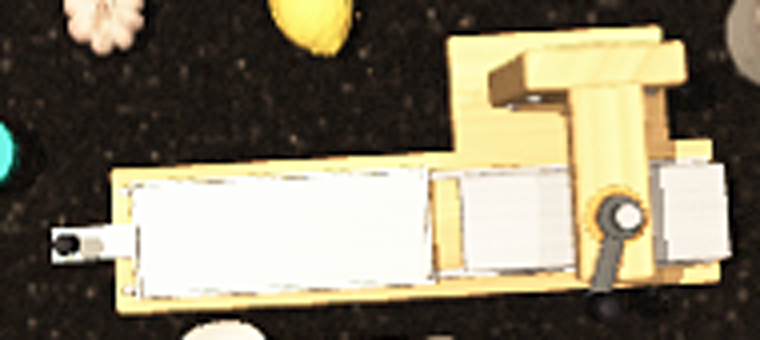

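View pics/c2.png

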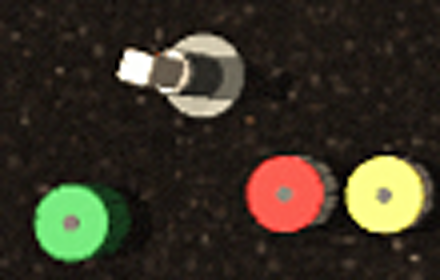

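Crop shows the tray floor corners, handle post top (66,244), hub (627,215), knob (603,303); second crop shows foot centre (204,75), red stud (285,194), yellow stud (383,195).

Run:
```python
from h import *
c=snap('top')
def A(x,y,z,ox=270,oy=225): return onz(c,(x+.5)/4-.5+ox,(y+.5)/4-.5+oy,z).round(4)
B=lambda x,y,z:A(x,y,z,140,245)
print('red',B(285,194,.05),'yel',B(383,195,.05),'foot',B(204,75,.006),'probetop',B(133,67,.158),'green',B(71,222,.05))
co=[A(132,187,.027),A(430,170,.027),A(436,280,.027),A(140,297,.027)]
print('tray',co,np.mean(co,0))
print('post',A(66,244,.072),'hub',A(627,215,.194),A(627,215,.2),'knob',A(603,303,.23))
print('base',A(110,170,.01),A(118,313,.01),A(720,282,.01),A(455,152,.01))
s=snap('scene');im=s['img']
a=cv2.resize(im[320:440,220:340],None,fx=5,fy=5,interpolation=cv2.INTER_CUBIC);cv2.imwrite('pics/c3.png',a[:,:,::-1])
```

```text
red [0.4108 0.3765 0.05  ] yel [0.4109 0.3094 0.05  ] foot [0.4924 0.4465 0.006 ] probetop [0.4921 0.4495 0.158 ] green [0.3898 0.5248 0.05  ]
tray [array([0.472 , 0.1291, 0.027 ]), array([ 0.4848, -0.0747,  0.027 ]), array([ 0.4098, -0.0788,  0.027 ]), array([0.397 , 0.1231, 0.027 ])] [0.4409   0.024675 0.027   ]
post [0.4333 0.1705 0.072 ] hub [ 0.4538 -0.1747  0.194 ] [ 0.4538 -0.1734  0.2   ] knob [ 0.4028 -0.1528  0.23  ]
base [0.484  0.1453 0.01  ] [0.3852 0.1389 0.01  ] [ 0.4085 -0.278   0.01  ] [ 0.4978 -0.0939  0.01  ]
```

View pics/c3.png

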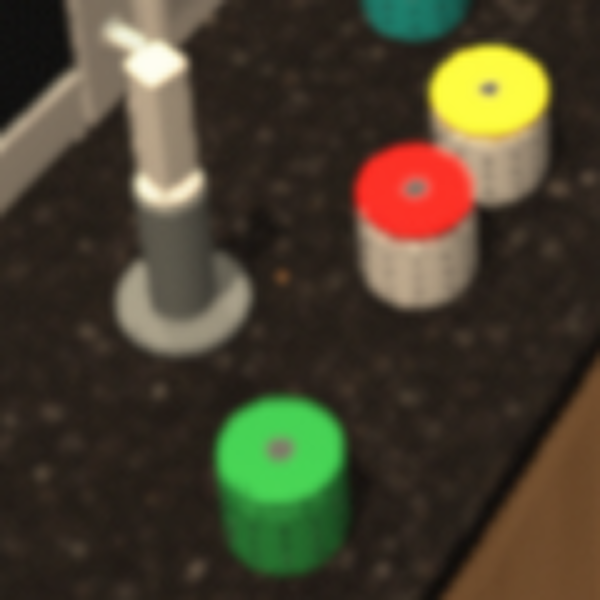

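Red and yellow moulds are upright with studs visible, and the stand is upright. Next I'll check microwave handle clearance and start towards red.

Run:
```python
from h import *
s=snap('scene');c=snap('top')
def tri(p,q):
    o1,d1=ray(s,*p);o2,d2=ray(c,*q);d1/=np.linalg.norm(d1);d2/=np.linalg.norm(d2)
    k=np.linalg.lstsq(np.c_[d1,-d2],o2-o1,rcond=None)[0];a=o1+k[0]*d1;b=o2+k[1]*d2
    return ((a+b)/2).round(3),round(np.linalg.norm(a-b),3)
print(tri((246,329),(196,241)),tri((241,275),(205,232)),onz(s,272,318,0),onz(s,140,425,0))
# handle in scene
a=cv2.resize(s['img'][220:400,190:310],None,fx=4,fy=3.3);b=cv2.resize(c['img'][190:310,150:280],None,fx=4,fy=4)
h=max(a.shape[0],b.shape[0]);w=np.zeros((h,a.shape[1]+b.shape[1],3),np.uint8);w[:a.shape[0],:480]=a;w[:b.shape[0],480:]=b
w=cv2.resize(w,None,fx=.78,fy=.78);print(w.shape);cv2.imwrite('pics/c4.png',w[:,:,::-1])
```

```text
(array([0.544, 0.405, 0.1  ]), np.float64(0.01)) (array([0.565, 0.358, 0.214]), np.float64(0.01)) [0.565278   0.26447562 0.        ] [0.64222961 0.66568685 0.        ]
(463, 780, 3)
```

View pics/c4.png

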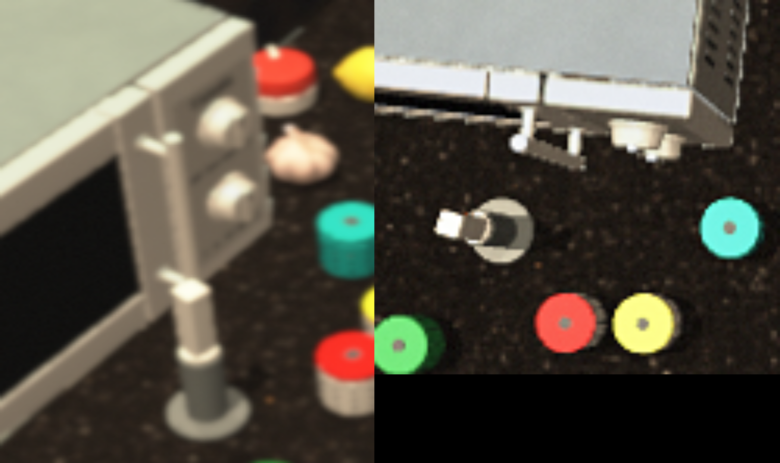

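>>> servo_tool([
  [0,0,0,7,1],
  [0,0,0,14,1],
  [0,0,0,21,1],
  [0,0,0,28,1],
  [0,0,0,35,1],
  [0,0,0,42,1],
  [0,0,0,49,1],
  [0,0,0,56,1],
  [0,0,0,63,1],
  [0,0,0,70,1],
])

```text
t: 1.18
tool_pos: [0.1408, 0.5832, 0.2453]
orientation: [[-0.106, 0.994, -0.0], [0.994, 0.106, -0.0], [-0.0, -0.0, -1.0]]
contact_force: [-0.3, 0.2, -0.1]
width: 1.002
gripper_force: 0.0
```

Handle bar ends at about (0.545–0.565, 0.36–0.41): the stand at (0.492, 0.448) is clear with a partly open gripper. Moving over red.

>>> servo_tool([
  [-23,25,0,6,1],
  [-47,49,0,6,1],
  [-70,74,0,6,1],
  [-93,99,0,6,1],
  [-117,123,0,6,1],
  [-140,148,0,6,1],
  [-163,173,0,6,1],
  [-187,197,20,6,1],
  [-210,222,40,6,1],
  [-233,247,60,6,1],
])

```text
t: 2.02
tool_pos: [0.4138, 0.3784, 0.1852]
orientation: [[-0.008, 1.0, 0.001], [1.0, 0.008, 0.001], [0.001, 0.001, -1.0]]
contact_force: [1.0, 0.1, -0.5]
width: 0.998
gripper_force: 0.0
```

>>> servo_tool([
  [0,0,0,0,1],
  [0,0,0,0,1],
  [0,0,0,0,1],
])

```text
t: 2.27
tool_pos: [0.4122, 0.3795, 0.1853]
orientation: [[-0.007, 1.0, -0.001], [1.0, 0.007, 0.0], [0.0, -0.001, -1.0]]
contact_force: [0.2, 0.3, 0.2]
width: 0.999
gripper_force: 0.0
```

```bash
cat > look.py <<'E'
from h import *
import sys
c=snap('top');s=snap('scene')
if len(sys.argv)>1:
    x0,y0,w,hh=map(int,sys.argv[2:6]); x1,y1,w1,h1=map(int,sys.argv[6:10])
    a=cv2.resize(c['img'][y0:y0+hh,x0:x0+w],(400,int(400*hh/w)),interpolation=cv2.INTER_CUBIC)
    b=cv2.resize(s['img'][y1:y1+h1,x1:x1+w1],(400,int(400*h1/w1)),interpolation=cv2.INTER_CUBIC)
    o=np.zeros((max(len(a),len(b)),800,3),np.uint8);o[:len(a),:400]=a;o[:len(b),400:]=b;print(o.shape)
    cv2.imwrite('pics/'+sys.argv[1],o[:,:,::-1])
state()
def ctr(c,z):
    hsv=cv2.cvtColor(c['img'],cv2.COLOR_RGB2HSV);H,S,V=[hsv[...,i].astype(int) for i in range(3)]
    for k,m in (('red',((H<6)|(H>174))&(S>150)&(V>110)),('yel',(H>24)&(H<35)&(S>110)&(V>200))):
        for ar,ce,b in blobs(c,m,80): 
            p=onz(c,b[0]+b[2]/2-.5,b[1]+b[3]/2-.5,z)
            if p[0]<.56 and p[1]>-.12 and .6<b[2]/b[3]<1.7:print(k,ar,p.round(4),'bbox',b)
for z in(.05,.072):
    print('z',z,'top');ctr(c,z);print('scene');ctr(s,z)
E
python3 look.py c5.png 150 240 150 100 220 280 150 150
```

```text
(400, 800, 3)
t 2.37 tcp [0.4118, 0.3803, 0.186] F [-0.7, 0.4, 0.0] w 1.002 gf 0.0
[[-0.009, 1.0, 0.001], [1.0, 0.009, 0.001], [0.001, 0.001, -1.0]]
z 0.05 top
red 281 [0.4111 0.3775 0.05  ] bbox [201 284  20  19]
scene
red 360 [0.4097 0.3781 0.05  ] bbox [291 348  24  20]
z 0.072 top
red 281 [0.4118 0.3723 0.072 ] bbox [201 284  20  19]
scene
red 360 [0.3994 0.3945 0.072 ] bbox [291 348  24  20]
```

View pics/c5.png

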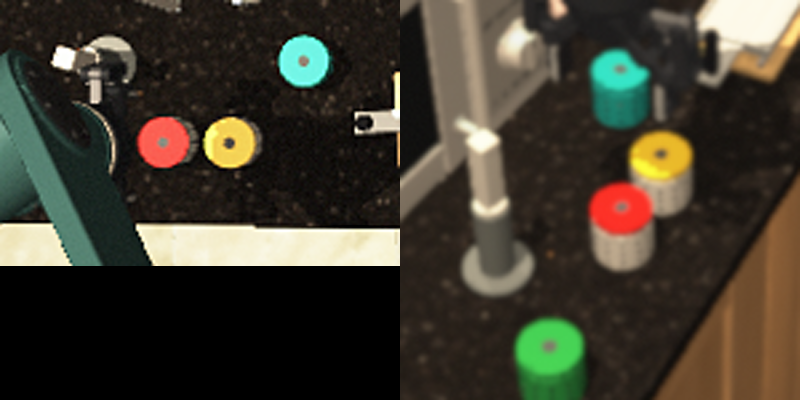

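The gripper's far finger shows over red (top crop 95,80); red is at (0.411, 0.3775), as expected. Descend and grasp.

>>> servo_tool([
  [-2,0,25,0,1],
  [-2,0,50,0,1],
  [-2,0,75,0,1],
  [-2,0,100,0,1],
  [-2,0,120,0,1],
  [-2,0,140,0,1],
  [-2,0,152,0,1],
  [-2,0,161,0,1],
  [-2,0,161,0,0.6],
  [-2,0,161,0,0.2],
])

```text
t: 3.2
tool_pos: [0.412, 0.3781, 0.0247]
orientation: [[-0.009, 1.0, 0.0], [1.0, 0.009, 0.0], [0.0, 0.0, -1.0]]
contact_force: [-0.2, 0.2, -0.4]
width: 0.747
gripper_force: 0.0
```

>>> servo_tool([
  [0,0,0,0,-0.2],
  [0,0,0,0,-1],
  [0,0,0,0,-1],
  [0,0,0,0,-1],
  [0,0,0,0,-1],
  [0,0,0,0,-1],
])

```text
t: 3.7
tool_pos: [0.413, 0.3782, 0.0256]
orientation: [[-0.007, 1.0, 0.002], [1.0, 0.007, 0.002], [0.002, 0.002, -1.0]]
contact_force: [-0.8, 1.4, 6.5]
width: 0.59
gripper_force: 62.7
```

>>> servo_tool([
  [0,0,-20,0,-1],
  [0,0,-50,0,-1],
  [0,0,-90,0,-1],
  [-25,2,-100,0,-1],
  [-60,4,-100,0,-1],
  [-95,7,-100,0,-1],
  [-130,10,-100,0,-1],
  [-165,13,-100,0,-1],
  [-200,16,-100,0,-1],
  [-235,19,-100,0,-1],
])

```text
t: 4.53
tool_pos: [0.433, 0.1409, 0.1248]
orientation: [[-0.008, 1.0, 0.001], [1.0, 0.008, -0.0], [-0.0, 0.001, -1.0]]
contact_force: [1.1, -0.1, -1.3]
width: 0.596
gripper_force: 62.9
```

>>> servo_tool([
  [-30,2,0,0,-1],
  [-60,4,0,0,-1],
  [-83,5,0,0,-1],
  [-83,5,0,0,-1],
  [-83,5,0,0,-1],
  [-83,5,0,0,-1],
])

```text
t: 5.03
tool_pos: [0.4386, 0.0597, 0.1245]
orientation: [[-0.007, 1.0, 0.0], [1.0, 0.007, 0.0], [0.0, 0.0, -1.0]]
contact_force: [0.3, -0.7, -1.6]
width: 0.596
gripper_force: 62.9
```

```bash
python3 look.py c6.png 230 230 200 90 270 220 150 150
```

```text
(400, 800, 3)
t 5.13 tcp [0.4386, 0.0604, 0.1244] F [0.4, 1.0, -1.7] w 0.599 gf 62.9
[[-0.008, 1.0, 0.0], [1.0, 0.008, 0.0], [0.0, 0.0, -1.0]]
z 0.05 top
yel 229 [0.4119 0.3091 0.05  ] bbox [227 284  18  19]
scene
red 186 [ 0.4932 -0.0492  0.05  ] bbox [345 236  19  13]
yel 308 [0.4098 0.3114 0.05  ] bbox [306 330  23  17]
z 0.072 top
yel 229 [0.4125 0.3051 0.072 ] bbox [227 284  18  19]
scene
red 186 [ 0.4811 -0.0238  0.072 ] bbox [345 236  19  13]
yel 308 [0.3995 0.3292 0.072 ] bbox [306 330  23  17]
```

View pics/c6.png

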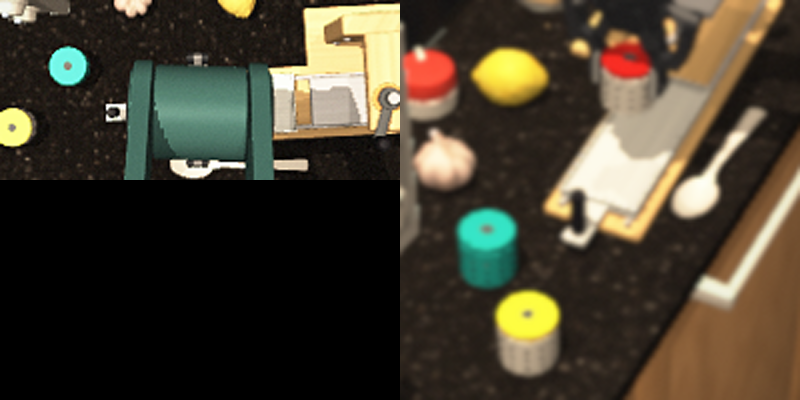

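Red is held upright over the tray (scene crop 627,85). Lower and release.

>>> servo_tool([
  [0,0,20,0,-1],
  [0,0,40,0,-1],
  [0,0,58,0,-1],
  [0,0,68,0,-1],
  [0,0,73,0,-1],
  [0,0,76,0,-1],
  [0,0,76,0,-1],
  [0,0,76,0,-1],
])

```text
t: 5.8
tool_pos: [0.4391, 0.0599, 0.0487]
orientation: [[-0.008, 1.0, 0.001], [1.0, 0.008, -0.0], [-0.0, 0.001, -1.0]]
contact_force: [0.6, -1.3, -1.3]
width: 0.601
gripper_force: 62.7
```

>>> servo_tool([
  [0,0,1,0,-1],
  [0,0,2,0,-1],
  [0,0,2,0,-1],
])

```text
t: 6.05
tool_pos: [0.4395, 0.0597, 0.0475]
orientation: [[-0.008, 1.0, 0.002], [1.0, 0.008, -0.0], [-0.0, 0.002, -1.0]]
contact_force: [-1.5, 1.6, 11.6]
width: 0.592
gripper_force: 64.3
```

>>> servo_tool([
  [0,0,0,0,-0.2],
  [0,0,0,0,0.4],
  [0,0,0,0,0.8],
  [0,0,0,0,0.8],
  [0,0,-30,0,0.8],
  [0,0,-60,0,0.8],
  [0,0,-90,0,1],
  [35,-4,-110,0,1],
  [70,-8,-110,0,1],
  [105,-12,-110,0,1],
])

```text
t: 6.88
tool_pos: [0.4273, 0.1654, 0.1581]
orientation: [[-0.005, 1.0, 0.004], [1.0, 0.005, 0.001], [0.001, 0.004, -1.0]]
contact_force: [0.6, -0.4, 0.5]
width: 0.997
gripper_force: 0.0
```

>>> servo_tool([
  [35,-4,0,0,1],
  [70,-7,0,0,1],
  [105,-11,0,0,1],
  [145,-15,0,0,1],
  [145,-15,0,0,1],
  [145,-15,0,0,1],
])

```text
t: 7.38
tool_pos: [0.4094, 0.3111, 0.1562]
orientation: [[-0.011, 1.0, 0.0], [1.0, 0.011, 0.0], [0.0, 0.0, -1.0]]
contact_force: [-0.1, -0.9, -0.3]
width: 0.994
gripper_force: 0.0
```

```bash
python3 look.py
```

```text
t 7.48 tcp [0.4094, 0.3086, 0.156] F [0.2, 0.6, 0.3] w 1.0 gf 0.0
[[-0.008, 1.0, -0.001], [1.0, 0.008, -0.001], [-0.001, -0.001, -1.0]]
z 0.05 top
red 279 [0.4382 0.0583 0.05  ] bbox [319 275  20  19]
yel 180 [0.4119 0.305  0.05  ] bbox [230 284  15  19]
scene
red 211 [0.45  0.041 0.05 ] bbox [344 259  20  14]
yel 303 [0.4098 0.3114 0.05  ] bbox [306 330  23  17]
z 0.072 top
red 279 [0.4383 0.0585 0.072 ] bbox [319 275  20  19]
yel 180 [0.4126 0.3011 0.072 ] bbox [230 284  15  19]
scene
red 211 [0.4389 0.0645 0.072 ] bbox [344 259  20  14]
yel 303 [0.3995 0.3292 0.072 ] bbox [306 330  23  17]
```

>>> servo_tool([
  [1,2,25,0,1],
  [1,2,50,0,1],
  [1,2,75,0,1],
  [1,2,95,0,1],
  [1,2,110,0,1],
  [1,2,122,0,1],
  [1,2,131,0,1],
  [1,2,131,0,0.6],
  [1,2,131,0,0.2],
  [1,2,131,0,-0.2],
])

```text
t: 8.32
tool_pos: [0.4123, 0.31, 0.0259]
orientation: [[-0.007, 1.0, 0.001], [1.0, 0.007, 0.0], [0.0, 0.001, -1.0]]
contact_force: [2.3, -0.8, 8.1]
width: 0.604
gripper_force: 8.4
```

>>> servo_tool([
  [0,0,0,0,-0.2],
  [0,0,0,0,-1],
  [0,0,0,0,-1],
  [0,0,0,0,-1],
  [0,0,0,0,-1],
  [0,0,0,0,-1],
])

```text
t: 8.82
tool_pos: [0.4126, 0.3105, 0.0262]
orientation: [[-0.008, 1.0, 0.002], [1.0, 0.008, 0.0], [0.0, 0.002, -1.0]]
contact_force: [1.7, -2.7, 7.9]
width: 0.591
gripper_force: 62.8
```

>>> servo_tool([
  [0,0,-20,0,-1],
  [0,0,-50,0,-1],
  [0,0,-90,0,-1],
  [-20,2,-115,0,-1],
  [-50,4,-115,0,-1],
  [-85,7,-115,0,-1],
  [-120,10,-115,0,-1],
  [-155,13,-115,0,-1],
  [-190,16,-115,0,-1],
  [-225,19,-115,0,-1],
])

```text
t: 9.65
tool_pos: [0.4321, 0.0841, 0.1405]
orientation: [[-0.008, 1.0, 0.0], [1.0, 0.008, 0.0], [0.0, 0.0, -1.0]]
contact_force: [0.3, 0.1, -1.8]
width: 0.595
gripper_force: 63.0
```

>>> servo_tool([
  [-35,3,0,0,-1],
  [-70,6,0,0,-1],
  [-97,8,0,0,-1],
  [-97,8,0,0,-1],
  [-97,8,20,0,-1],
  [-97,8,50,0,-1],
  [-97,8,75,0,-1],
  [-97,8,85,0,-1],
  [-97,8,90,0,-1],
  [-97,8,90,0,-1],
])

```text
t: 10.48
tool_pos: [0.4404, -0.0108, 0.0495]
orientation: [[-0.008, 1.0, -0.002], [1.0, 0.008, 0.0], [0.001, -0.002, -1.0]]
contact_force: [0.4, -0.4, -1.4]
width: 0.598
gripper_force: 63.1
```

>>> servo_tool([
  [0,1,0.5,0,-1],
  [0,1,1.5,0,-1],
  [0,1,2.5,0,-1],
  [0,1,2.5,0,-1],
])

```text
t: 10.82
tool_pos: [0.4428, -0.0115, 0.0484]
orientation: [[-0.008, 1.0, 0.001], [1.0, 0.008, -0.0], [-0.0, 0.001, -1.0]]
contact_force: [0.5, 1.0, -2.5]
width: 0.598
gripper_force: 63.1
```

>>> servo_tool([
  [0,0,1,0,-1],
  [0,0,1.5,0,-1],
  [0,0,1.5,0,-1],
])

```text
t: 11.07
tool_pos: [0.4428, -0.0115, 0.0481]
orientation: [[-0.008, 1.0, 0.002], [1.0, 0.008, -0.0], [-0.0, 0.002, -1.0]]
contact_force: [-3.4, 1.6, 21.8]
width: 0.596
gripper_force: 65.6
```

>>> servo_tool([
  [0,0,0,0,-0.2],
  [0,0,0,0,0.4],
  [0,0,0,0,0.8],
  [0,0,0,0,0.8],
  [0,0,-30,0,0.8],
  [0,0,-65,0,0.8],
  [0,0,-100,0,0.5],
  [20,2,-135,0,0.3],
  [50,6,-160,0,0.1],
  [85,10,-175,0,0.1],
])

```text
t: 11.9
tool_pos: [0.4533, 0.0736, 0.2247]
orientation: [[-0.005, 1.0, 0.005], [1.0, 0.005, -0.001], [-0.001, 0.005, -1.0]]
contact_force: [1.6, -0.4, -0.3]
width: 0.549
gripper_force: 0.0
```

>>> servo_tool([
  [36,4,0,0,0.1],
  [72,8,0,0,0.1],
  [108,12,0,0,0.1],
  [144,16,0,0,0.1],
  [180,20,0,0,0.1],
  [216,24,0,0,0.1],
  [252,28,0,0,0.1],
  [275,31,0,0,0.1],
  [275,31,0,0,0.1],
  [275,31,0,0,0.1],
])

```text
t: 12.73
tool_pos: [0.4802, 0.3498, 0.2206]
orientation: [[-0.01, 1.0, -0.001], [1.0, 0.01, -0.001], [-0.001, -0.001, -1.0]]
contact_force: [-0.2, -1.3, -0.5]
width: 0.549
gripper_force: 0.0
```

```bash
python3 look.py c7.png 140 230 280 85 220 220 160 150
```

```text
(375, 800, 3)
t 12.83 tcp [0.48, 0.3479, 0.2208] F [-0.6, -0.8, -0.5] w 0.549 gf 0.0
[[-0.008, 1.0, -0.001], [1.0, 0.008, -0.001], [-0.001, -0.001, -1.0]]
z 0.05 top
red 277 [0.4382 0.0583 0.05  ] bbox [319 275  20  19]
yel 282 [ 0.4413 -0.0141  0.05  ] bbox [346 274  20  19]
scene
red 223 [0.4489 0.0404 0.05  ] bbox [344 259  21  14]
yel 226 [ 0.4517 -0.0387  0.05  ] bbox [356 242  21  14]
z 0.072 top
red 277 [0.4383 0.0585 0.072 ] bbox [319 275  20  19]
yel 282 [ 0.4414 -0.0127  0.072 ] bbox [346 274  20  19]
scene
red 223 [0.4377 0.0639 0.072 ] bbox [344 259  21  14]
yel 226 [ 0.4405 -0.0136  0.072 ] bbox [356 242  21  14]
```

View pics/c7.png

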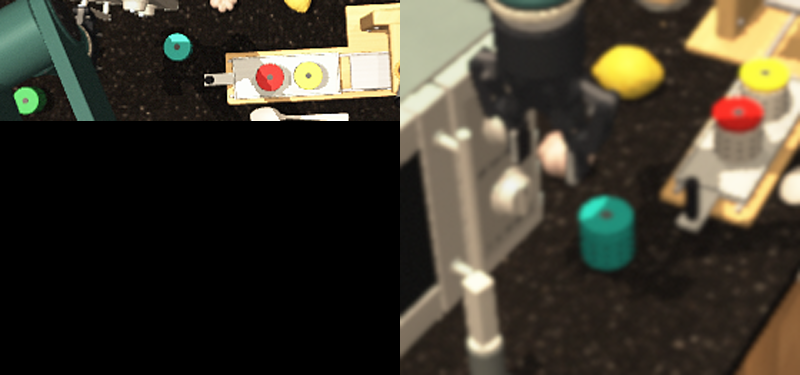

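Both moulds stand upright on the tray (top crop 270,77 and 309,75). Quick check of the handle bar's x before going to the probe.

Run:
```python
from h import *
c=snap('top');s=snap('scene')
for z in(.08,.1,.2,.22,.24): print(z,onz(c,196,236,z).round(3),onz(c,216.5,240.5,z).round(3),'scene top',onz(s,245,274,z).round(3),'bot',onz(s,246,330,z).round(3))
```

```text
0.08 [0.563 0.413 0.08 ] [0.551 0.357 0.08 ] scene top [0.661 0.23  0.08 ] bot [0.55 0.39 0.08]
0.1 [0.561 0.408 0.1  ] [0.55  0.353 0.1  ] scene top [0.647 0.248 0.1  ] bot [0.538 0.405 0.1  ]
0.2 [0.552 0.381 0.2  ] [0.542 0.33  0.2  ] scene top [0.574 0.34  0.2  ] bot [0.476 0.481 0.2  ]
0.22 [0.551 0.375 0.22 ] [0.54  0.325 0.22 ] scene top [0.56  0.358 0.22 ] bot [0.463 0.496 0.22 ]
0.24 [0.549 0.37  0.24 ] [0.539 0.321 0.24 ] scene top [0.545 0.376 0.24 ] bot [0.451 0.512 0.24 ]
```

>>> servo_tool([
  [34,0,0,0,0.1],
  [68,4,0,0,0.1],
  [99,12,0,0,0.1],
  [99,12,0,0,0.1],
  [99,12,0,0,0.1],
  [99,12,0,0,0.1],
])

```text
t: 13.43
tool_pos: [0.4916, 0.4465, 0.221]
orientation: [[-0.007, 1.0, -0.001], [1.0, 0.007, -0.001], [-0.001, -0.001, -1.0]]
contact_force: [0.1, -0.8, 0.2]
width: 0.55
gripper_force: 0.0
```

```bash
python3 look.py c8.png 140 230 120 90 220 280 90 130 | head -2
python3 - <<'E'
from h import *
s=snap('scene');print(onz(s,251.6,332,.158))
E
```

```text
(577, 800, 3)
t 13.53 tcp [0.4916, 0.4462, 0.2212] F [0.2, 0.2, -0.2] w 0.553 gf 0.0
[0.48808074 0.44857231 0.158     ]
```

View pics/c8.png

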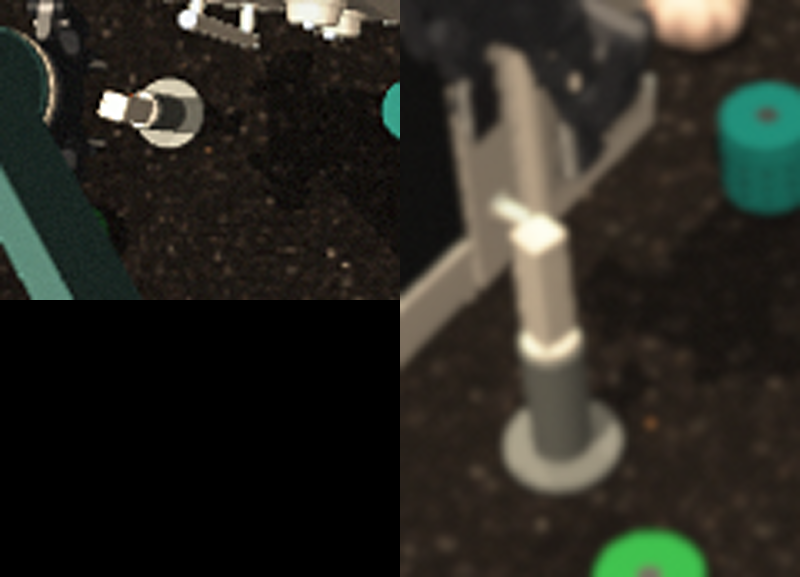

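Fingertips (97,65 / 97,143) straddle the probe top (115,105); grip looks turned by ~7°. Descend and grip.

>>> servo_tool([
  [1.5,0,0,7,0.1],
  [1.5,0,25,7,0.1],
  [1.5,0,50,7,0.1],
  [1.5,0,75,7,0.1],
  [1.5,0,90,7,0.1],
  [1.5,0,100,7,0.1],
  [1.5,0,100,7,-0.2],
  [1.5,0,100,7,-0.4],
  [1.5,0,100,7,-1],
  [1.5,0,100,7,-1],
])

```text
t: 14.42
tool_pos: [0.4926, 0.4499, 0.1228]
orientation: [[0.114, 0.993, 0.002], [0.993, -0.114, 0.001], [0.002, 0.002, -1.0]]
contact_force: [-0.5, 0.2, -1.2]
width: 0.224
gripper_force: 58.6
```

>>> servo_tool([
  [0,0,0,0,-1],
  [0,0,0,0,-1],
  [0,0,0,0,-1],
  [0,0,0,0,-1],
])

```text
t: 14.75
tool_pos: [0.4923, 0.4499, 0.1224]
orientation: [[0.114, 0.993, 0.001], [0.993, -0.114, 0.001], [0.001, 0.001, -1.0]]
contact_force: [0.0, -1.6, 6.0]
width: 0.223
gripper_force: 59.4
```

>>> servo_tool([
  [0,0,-30,0,-1],
  [0,0,-65,0,-1],
  [0,0,-95,0,-1],
  [0,0,-110,0,-1],
  [-25,-4,-110,-7,-1],
  [-60,-6,-110,-7,-1],
  [-95,-8,-110,-7,-1],
  [-130,-8,-110,-7,-1],
  [-165,-8,-110,-7,-1],
  [-200,-9,-110,-7,-1],
])

```text
t: 15.58
tool_pos: [0.4593, 0.2504, 0.2312]
orientation: [[-0.008, 1.0, 0.0], [1.0, 0.008, -0.0], [-0.0, 0.0, -1.0]]
contact_force: [0.2, -0.5, -0.5]
width: 0.231
gripper_force: 58.8
```

```bash
python3 look.py | head -2
```

```text
t 15.68 tcp [0.458, 0.2475, 0.2309] F [0.4, 0.7, -0.3] w 0.223 gf 58.8
[[-0.005, 1.0, -0.003], [1.0, 0.005, -0.003], [-0.003, -0.003, -1.0]]
```

>>> servo_tool([
  [-35,-4,0,0,-1],
  [-70,-8,0,0,-1],
  [-105,-12,0,0,-1],
  [-140,-16,0,0,-1],
  [-170,-19,0,0,-1],
  [-187,-21,0,0,-1],
  [-187,-21,15,0,-1],
  [-187,-21,35,0,-1],
  [-187,-21,35,0,-1],
  [-187,-21,35,0,-1],
])

```text
t: 16.52
tool_pos: [0.4397, 0.065, 0.1958]
orientation: [[-0.008, 1.0, -0.003], [1.0, 0.008, 0.0], [0.0, -0.003, -1.0]]
contact_force: [0.0, -0.1, -0.7]
width: 0.231
gripper_force: 58.8
```

```bash
python3 look.py c9.png 290 240 100 60 315 210 70 80
```

```text
(457, 800, 3)
t 16.62 tcp [0.441, 0.0651, 0.197] F [-0.6, 0.9, -0.1] w 0.226 gf 58.8
[[-0.008, 1.0, 0.001], [1.0, 0.008, 0.0], [0.0, 0.001, -1.0]]
z 0.05 top
scene
red 228 [0.4486 0.038  0.05  ] bbox [344 258  22  15]
z 0.072 top
scene
red 228 [0.4375 0.0615 0.072 ] bbox [344 258  22  15]
```

View pics/c9.png

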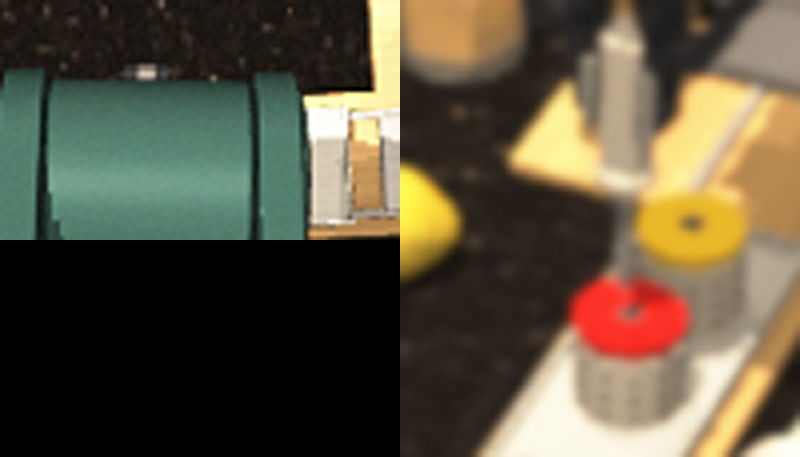

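Tip shows at about (619,284), stud at (631,312): the tip is a few mm too far image-left, i.e. x/y about 3 mm too big, agreeing with the numbers. Correct, then compare projected tip against stud.

>>> servo_tool([
  [-3,-3,0,0,-1],
  [-3,-3,6,0,-1],
  [-3,-3,6,0,-1],
  [-3,-3,6,0,-1],
])

```text
t: 16.95
tool_pos: [0.4372, 0.0617, 0.1903]
orientation: [[-0.008, 1.0, -0.0], [1.0, 0.008, -0.0], [-0.0, -0.0, -1.0]]
contact_force: [-0.5, 0.0, -0.5]
width: 0.228
gripper_force: 58.8
```

Run:
```python
from h import *
o,R=state();s=snap('scene')
p=np.array(o['tool_pos']);print(proj(s,[.441,.063,.0896]),proj(s,[.4382,.06,.072]),onz(s,355.5,264.6,.072))
a=cv2.resize(s['img'][235:285,325:385],None,fx=10,fy=10,interpolation=cv2.INTER_CUBIC);cv2.imwrite('pics/d1.png',a[:,:,::-1])
```

```text
t 16.95 tcp [0.4372, 0.0617, 0.1903] F [-0.5, 0.0, -0.5] w 0.228 gf 58.8
[[-0.008, 1.0, -0.0], [1.0, 0.008, -0.0], [-0.0, -0.0, -1.0]]
(np.float64(353.1503399313509), np.float64(259.6491189265203)) (np.float64(354.51637142858294), np.float64(264.5770242703732)) [0.43592217 0.05890211 0.072     ]
```

View pics/d1.png

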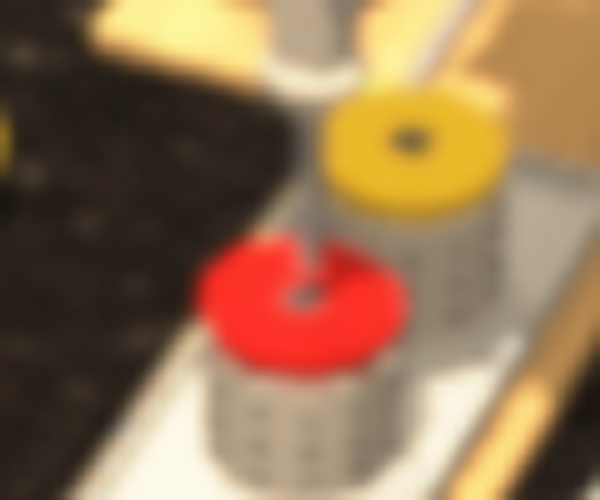

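Tip is at (312,265), right above the stud (303,295), ~2 mm right. Correct and lower gently.

>>> servo_tool([
  [0,2,3,0,-1],
  [0,2,6,0,-1],
  [0,2,9,0,-1],
  [0,2,11,0,-1],
  [0,2,12,0,-1],
  [0,2,13,0,-1],
  [0,2,14,0,-1],
  [0,2,14,0,-1],
  [0,2,14,0,-1],
])

```text
t: 17.75
tool_pos: [0.4393, 0.0617, 0.1763]
orientation: [[-0.008, 1.0, -0.0], [1.0, 0.008, -0.0], [-0.0, -0.0, -1.0]]
contact_force: [-1.7, 0.2, 1.1]
width: 0.224
gripper_force: 59.0
```

Run:
```python
from h import *
o,R=state();s=snap('scene')
a=cv2.resize(s['img'][235:285,325:385],None,fx=8,fy=8,interpolation=cv2.INTER_CUBIC);cv2.imwrite('pics/d2.png',a[:,:,::-1])
```

```text
t 17.75 tcp [0.4393, 0.0617, 0.1763] F [-1.7, 0.2, 1.1] w 0.224 gf 59.0
[[-0.008, 1.0, -0.0], [1.0, 0.008, -0.0], [-0.0, -0.0, -1.0]]
```

View pics/d2.png

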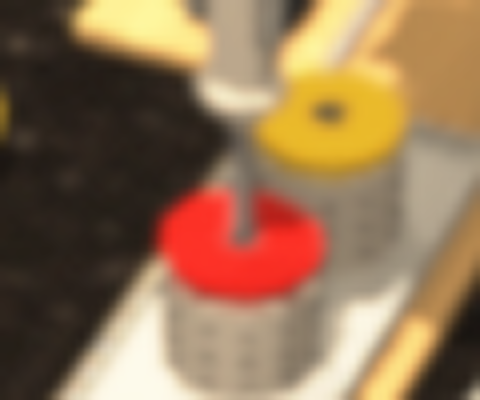

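Tip meets the stud centre (242,240). A millimetre more, then to yellow.

>>> servo_tool([
  [0,0,1,0,-1],
  [0,0,1,0,-1],
  [0,0,0,0,-1],
  [0,0,-15,0,-1],
  [0,0,-28,0,-1],
  [-20,0,-28,0,-1],
  [-45,1,-28,0,-1],
  [-71,2.5,-28,0,-1],
  [-71,2.5,-28,0,-1],
  [-71,2.5,-28,0,-1],
])

```text
t: 18.63
tool_pos: [0.4427, -0.0102, 0.2044]
orientation: [[-0.005, 1.0, 0.0], [1.0, 0.005, -0.0], [-0.0, 0.0, -1.0]]
contact_force: [-0.7, 0.8, -1.1]
width: 0.229
gripper_force: 58.9
```

>>> servo_tool([
  [0,0,8,0,-1],
  [0,0,16,0,-1],
  [0,0,22,0,-1],
  [0,0,25,0,-1],
  [0,0,26,0,-1],
  [0,0,27,0,-1],
  [0,0,28,0,-1],
  [0,0,29,0,-1],
  [0,0,29,0,-1],
  [0,0,29,0,-1],
])

```text
t: 19.47
tool_pos: [0.4426, -0.0093, 0.1755]
orientation: [[-0.007, 1.0, 0.0], [1.0, 0.007, -0.0], [-0.0, 0.0, -1.0]]
contact_force: [0.2, 0.2, 0.8]
width: 0.23
gripper_force: 59.0
```

Run:
```python
from h import *
o,R=state();s=snap('scene')
a=cv2.resize(s['img'][215:275,335:395],None,fx=8,fy=8,interpolation=cv2.INTER_CUBIC);cv2.imwrite('pics/d3.png',a[:,:,::-1])
```

```text
t 19.47 tcp [0.4426, -0.0093, 0.1755] F [0.2, 0.2, 0.8] w 0.23 gf 59.0
[[-0.007, 1.0, 0.0], [1.0, 0.007, -0.0], [-0.0, 0.0, -1.0]]
```

View pics/d3.png

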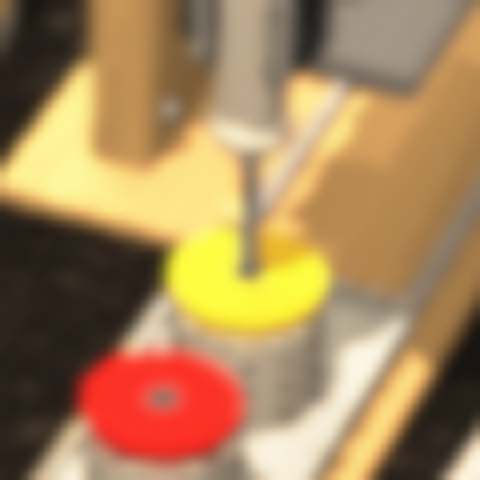

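Tip is on the yellow stud (248,270). Return the probe to its stand.

>>> servo_tool([
  [0,0,0,0,-1],
  [0,0,-15,0,-1],
  [0,0,-40,0,-1],
  [15,2,-65,0,-1],
  [45,4,-65,0,-1],
  [80,6,-65,0,-1],
  [115,8,-65,0,-1],
  [150,10,-65,0,-1],
  [185,13,-65,0,-1],
  [220,16,-65,0,-1],
])

```text
t: 20.35
tool_pos: [0.4568, 0.2124, 0.2405]
orientation: [[-0.007, 1.0, 0.001], [1.0, 0.007, -0.0], [-0.0, 0.001, -1.0]]
contact_force: [2.0, -0.4, -0.6]
width: 0.225
gripper_force: 59.0
```

>>> servo_tool([
  [35,2,0,0,-1],
  [70,4,0,0,-1],
  [105,8,0,0,-1],
  [140,12,0,0,-1],
  [175,18,0,0,-1],
  [205,26,0,0,-1],
  [229,33,0,7,-1],
  [239,37,0,7,-1],
  [239,37,0,7,-1],
  [239,37,0,7,-1],
])

```text
t: 21.18
tool_pos: [0.4918, 0.4495, 0.2397]
orientation: [[0.111, 0.994, -0.001], [0.994, -0.111, -0.002], [-0.002, -0.001, -1.0]]
contact_force: [-0.6, -0.2, -0.8]
width: 0.223
gripper_force: 59.0
```

>>> servo_tool([
  [0,0,0,0,-1],
  [0,0,0,0,-1],
  [0,0,0,0,-1],
])

```text
t: 21.43
tool_pos: [0.4919, 0.4488, 0.2405]
orientation: [[0.115, 0.993, -0.0], [0.993, -0.115, -0.0], [-0.0, -0.0, -1.0]]
contact_force: [-0.4, 0.1, -0.8]
width: 0.228
gripper_force: 59.0
```

>>> servo_tool([
  [0.5,0.5,20,0,-1],
  [0.5,0.5,40,0,-1],
  [0.5,0.5,55,0,-1],
  [0.5,0.5,70,0,-1],
  [0.5,0.5,85,0,-1],
  [0.5,0.5,95,0,-1],
  [0.5,0.5,95,0,-1],
])

```text
t: 22.02
tool_pos: [0.4912, 0.4489, 0.1431]
orientation: [[0.115, 0.993, -0.003], [0.993, -0.115, -0.003], [-0.003, -0.003, -1.0]]
contact_force: [-0.4, 0.2, -0.1]
width: 0.227
gripper_force: 58.9
```

>>> servo_tool([
  [0,0,7,0,-1],
  [0,0,13,0,-1],
  [0,0,18,0,-1],
  [0,0,21,0,-1],
  [0,0,21,0,-1],
])

```text
t: 22.43
tool_pos: [0.4922, 0.4502, 0.1237]
orientation: [[0.114, 0.993, -0.001], [0.993, -0.114, -0.001], [-0.001, -0.001, -1.0]]
contact_force: [0.6, -0.7, -1.1]
width: 0.224
gripper_force: 58.9
```

>>> servo_tool([
  [0,0,1,0,-1],
  [0,0,1,0,-1],
  [0,0,1,0,-0.5],
  [0,0,1,0,0],
  [0,0,1,0,0.1],
  [0,0,1,0,0.1],
  [0,0,-30,0,0.1],
  [0,0,-60,0,0.1],
  [0,0,-90,0,0.1],
  [0,0,-115,0,0.1],
])

```text
t: 23.27
tool_pos: [0.4928, 0.4508, 0.2415]
orientation: [[0.114, 0.993, 0.001], [0.993, -0.114, 0.001], [0.001, 0.001, -1.0]]
contact_force: [0.8, 1.1, 0.4]
width: 0.549
gripper_force: 0.0
```

>>> servo_tool([
  [-35,-8,0,-7,0.1],
  [-70,-10,0,-7,0.1],
  [-105,-12,0,-7,0.1],
  [-140,-14,0,-7,0.1],
  [-175,-16,0,-7,0.1],
  [-210,-18,0,-7,0],
  [-210,-18,0,-7,0],
  [-210,-18,0,-7,0],
])

```text
t: 23.93
tool_pos: [0.4504, 0.2426, 0.2397]
orientation: [[-0.005, 1.0, 0.0], [1.0, 0.005, 0.0], [0.0, 0.0, -1.0]]
contact_force: [0.2, -0.0, -0.1]
width: 0.5
gripper_force: 0.0
```

```bash
python3 look.py e1.png 140 230 280 85 220 240 160 150
python3 - <<'E'
from h import *
c=snap('top');im=c['img'];g=im.max(2).astype(int)
# post top: dark blob near handle
m=g<70;x0,y0=280,276
sub=m[y0:y0+18,x0:x0+18];print((g[y0:y0+18,x0:x0+18]))
E
```

```text
(375, 800, 3)
t 24.03 tcp [0.4512, 0.2445, 0.2397] F [0.7, -0.2, 0.6] w 0.503 gf 0.0
[[-0.007, 1.0, 0.001], [1.0, 0.007, 0.001], [0.001, 0.001, -1.0]]
z 0.05 top
red 276 [0.4382 0.0583 0.05  ] bbox [319 275  20  19]
yel 122 [ 0.4454 -0.0249  0.05  ] bbox [354 273  12  18]
scene
red 212 [0.4477 0.0398 0.05  ] bbox [345 259  20  14]
z 0.072 top
red 276 [0.4383 0.0585 0.072 ] bbox [319 275  20  19]
yel 122 [ 0.4454 -0.0233  0.072 ] bbox [354 273  12  18]
scene
red 212 [0.4366 0.0633 0.072 ] bbox [345 259  20  14]
[[ 36  34  49  52  40  30  27  32  37  31  28  27  23  16  16  15  17   6]
 [ 39  35  39  35  31  28  23  28  26  32  28  35  39  22  17  22  16   8]
 [ 35  32  31  31  31  48  31  28  37  33  31  32  39  34  15  22  10   8]
 [ 34  35  31  28  42  93  38  28  43  31  30  29  29  27  38  25  19   5]
 [ 59  70  33  34  53 113  46  27  38  30  33  32  25  19  29  25  15   0]
 [ 52  61  20  24  34  69  15   3  36  41  44  48  67  88  89  91 147 156]
 [ 36  32  43 255 255 255 255 255 255 255 255 209 211 215 212 210 218 219]
 [ 33  29  12 255 239 171 173 174 179 249 255 223 219 224 221 221 220 218]
 [ 31  34   7 245  81  16  14   9   7 142 244 215 214 217 218 217 218 219]
 [ 34  39  24  83  20  32  37  32   7  25 225 218 216 216 216 218 217 216]
 [ 48  52  23  16  22  37  34  33   8  31 231 220 217 220 221 220 219 220]
 [ 40  45  18 184  23  22  31  19   0  87 228 222 221 218 220 218 220 220]
 [ 38  41  19 255 169  12   1 153 151 255 230 227 224 228 231 230 232 230]
 [ 32  39  32 255 255 255 244 248 245 255 177 137 139 138 116 114 109 106]
 [ 32  34  23 172 166 168 118 111 117 113  60  34  34  34  18  16   7   6]
 [ 25  26  20  16  21  21  19   5   5   6   7   9  10   7   6   9  12  16]
 [ 28  29  23  25  27  31  26  12  11  19  19  14  13  19  16  21  13  30]
 [ 26  29  25  20  29  29  30  20  29  26  22  22  13  15  18  21  23  30]]
```

View pics/e1.png

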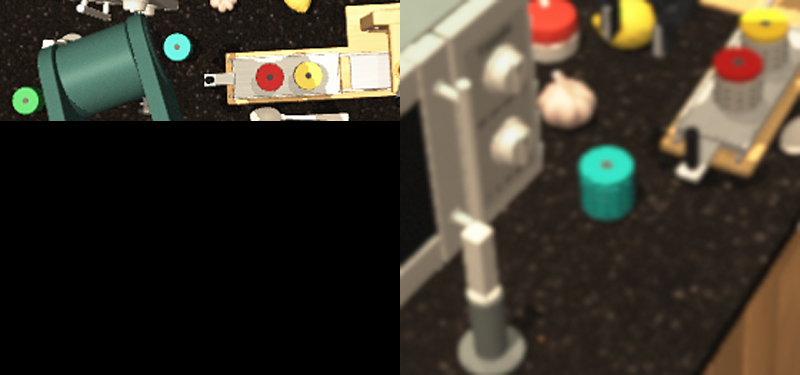

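Probe stands in its stand (478,280); moulds upright, post at top px (286,286). Now grip the handle post.

>>> servo_tool([
  [-30,-8,0,-3,0],
  [-60,-16,0,-3,0],
  [-73,-19,20,-3,0],
  [-73,-19,50,-3,0],
  [-73,-19,80,-3,0],
  [-73,-19,110,-3,0],
  [-73,-19,140,-3,0],
  [-73,-19,165,-3,0],
  [-73,-19,180,-3,0],
  [-73,-19,186,-3,0],
])

```text
t: 24.92
tool_pos: [0.4313, 0.1715, 0.0509]
orientation: [[-0.061, 0.998, -0.003], [0.998, 0.061, -0.001], [-0.001, -0.003, -1.0]]
contact_force: [0.6, 0.6, 0.1]
width: 0.501
gripper_force: 0.0
```

>>> servo_tool([
  [0,0,0,0,-0.5],
  [0,0,0,0,-0.8],
  [0,0,0,0,-1],
  [0,0,0,0,-1],
  [0,0,0,0,-1],
  [0,0,0,0,-1],
])

```text
t: 25.42
tool_pos: [0.4335, 0.1713, 0.054]
orientation: [[-0.06, 0.998, 0.003], [0.998, 0.06, 0.001], [0.001, 0.003, -1.0]]
contact_force: [3.9, 3.6, -7.4]
width: 0.165
gripper_force: 58.8
```

>>> servo_tool([
  [-2,0,0,0,-1],
  [-6,0,0,0,-1],
  [-12,0,0,0,-1],
  [-20,0,0,0,-1],
  [-28,0,0,0,-1],
  [-36,0,0,0,-1],
  [-44,0,0,0,-1],
  [-52,0,0,0,-1],
  [-60,0,0,0,-1],
  [-68,0,0,0,-1],
])

```text
t: 26.25
tool_pos: [0.4375, 0.1029, 0.0539]
orientation: [[-0.059, 0.998, 0.003], [0.998, 0.059, 0.001], [0.0, 0.003, -1.0]]
contact_force: [4.3, 4.6, -8.7]
width: 0.168
gripper_force: 59.0
```

>>> servo_tool([
  [-8,0,0,0,-1],
  [-16,0,0,0,-1],
  [-24,0,0,0,-1],
  [-32,0,0,0,-1],
  [-40,0,0,0,-1],
  [-48,0,0,0,-1],
  [-56,0,0,0,-1],
  [-64,0,0,0,-1],
  [-72,0,0,0,-1],
  [-80,0,0,0,-1],
])

```text
t: 27.08
tool_pos: [0.4422, 0.0229, 0.054]
orientation: [[-0.059, 0.998, 0.003], [0.998, 0.059, 0.0], [0.0, 0.003, -1.0]]
contact_force: [4.2, 4.2, -8.4]
width: 0.169
gripper_force: 59.0
```

>>> servo_tool([
  [-8,0,0,0,-1],
  [-16,0,0,0,-1],
  [-24,0,0,0,-1],
  [-31,0,0,0,-1],
  [-37,0,0,0,-1],
  [-42,0,0,0,-1],
  [-46,0,0,0,-1],
  [-49,0,0,0,-1],
  [-49,0,0,0,-1],
])

```text
t: 27.83
tool_pos: [0.4451, -0.0265, 0.0539]
orientation: [[-0.059, 0.998, 0.002], [0.998, 0.059, -0.001], [-0.001, 0.002, -1.0]]
contact_force: [3.9, -0.6, -6.1]
width: 0.167
gripper_force: 59.0
```

>>> servo_tool([
  [-1,0,0,0,-1],
  [-2,0,0,0,-1],
  [-3,0,0,0,-1],
  [-3,0,0,0,-1],
])

```text
t: 28.17
tool_pos: [0.4451, -0.0269, 0.0539]
orientation: [[-0.058, 0.998, 0.002], [0.998, 0.058, 0.003], [0.003, 0.002, -1.0]]
contact_force: [6.4, 15.3, -3.5]
width: 0.169
gripper_force: 59.5
```

Tray is home against its stop (15 N). Release, rise, and check the column's height from the earlier crop.

>>> servo_tool([
  [0,0,0,0,-0.5],
  [0,0,0,0,0],
  [0,0,0,0,0.1],
  [0,0,0,0,0.1],
  [0,0,-35,0,0.1],
  [0,0,-70,0,0.1],
  [0,0,-110,0,0.1],
  [0,0,-150,0,0.1],
  [0,0,-190,0,0.1],
  [0,0,-225,0,0.1],
])

```text
t: 29.0
tool_pos: [0.4436, -0.029, 0.2811]
orientation: [[-0.06, 0.998, 0.001], [0.998, 0.06, -0.001], [-0.001, 0.001, -1.0]]
contact_force: [1.4, 0.3, -0.5]
width: 0.548
gripper_force: 0.0
```

Run:
```python
from h import *
state();c=snap('top')
for z in(.15,.176,.2,.25,.3):
    print(z,[tuple(np.round((np.array(proj(c,[.4535+a+.062*-b,-.1735+.062*a+b,z]))-[270,225])*4)) for a,b in((.079,.05),(.079,-.05),(-.039,.023),(-.039,-.023))])
# knob: dark pixels near expected
u,v=proj(c,[.4028,-.1528,.23]);print(u,v);g=c['img'].max(2);print(g[int(v)-6:int(v)+8,int(u)-8:int(u)+9])
```

```text
t 29.0 tcp [0.4436, -0.029, 0.2811] F [1.4, 0.3, -0.5] w 0.548 gf 0.0
[[-0.06, 0.998, 0.001], [0.998, 0.06, -0.001], [-0.001, 0.001, -1.0]]
0.15 [(np.float64(520.0), np.float64(92.0)), (np.float64(680.0), np.float64(83.0)), (np.float64(576.0), np.float64(280.0)), (np.float64(650.0), np.float64(275.0))]
0.176 [(np.float64(527.0), np.float64(89.0)), (np.float64(690.0), np.float64(80.0)), (np.float64(584.0), np.float64(281.0)), (np.float64(659.0), np.float64(276.0))]
0.2 [(np.float64(533.0), np.float64(86.0)), (np.float64(699.0), np.float64(77.0)), (np.float64(592.0), np.float64(282.0)), (np.float64(669.0), np.float64(277.0))]
0.25 [(np.float64(547.0), np.float64(80.0)), (np.float64(721.0), np.float64(70.0)), (np.float64(608.0), np.float64(285.0)), (np.float64(689.0), np.float64(280.0))]
0.3 [(np.float64(563.0), np.float64(74.0)), (np.float64(744.0), np.float64(63.0)), (np.float64(627.0), np.float64(288.0)), (np.float64(711.0), np.float64(283.0))]
420.35549955820585 300.3799117119762
[[144 144 145 145 146 142 146 149 147 133  81  48  42 104 135 135 136]
 [138 143 141 145 137 145 146 147
[... 190 characters left out ...]
132 134 136 135 134 140 125  76  51  46  64 129 133 135 133]
 [130 132 132 134 132 131 136 139 112  61  43  49  82 132 134 134 139]
 [130 129 132 130 131 127 135 134 101  57  50  44  98 137 137 131 132]
 [131 131 132 130 130 132 132 126  82  52  48  44 107 137 136 131 135]
 [125 125 129 126 132 131 135 116  67  50  49  41 115 135 135 136 133]
 [122 126 123 124 128 127 129 103  62  50  51  50 118 135 134 133 133]
 [121 123 124 125 126 125 122  83  51  48  49  64 124 135 134 133 136]
 [120 123 119 121 122 125 108  66  50  47  47  74 130 138 137 137 135]
 [116 116 118 117 123 123  94  55  50  49  44  92 137 140 132 130 136]
 [118 114 117 112 120 113  71  48  50  51  37 106 138 134 138 134 133]]
```

Column top is about beam height (~0.18), so there's room; I'll grip along y to be safe, keeping the orientation fixed.

>>> servo_tool([
  [-12,-5,-10,7,0.1],
  [-24,-10,-10,14,0.1],
  [-37,-15,-10,21,0.1],
  [-49,-20,-10,28,0.1],
  [-61,-24,-10,35,0.1],
  [-73,-29,-10,42,0.1],
  [-85,-34,-10,49,0.1],
  [-98,-39,-10,56,0.1],
  [-110,-44,-10,63,0.1],
  [-122,-48,-10,70,0.1],
])

```text
t: 29.88
tool_pos: [0.4025, -0.154, 0.2881]
orientation: [[0.92, 0.392, -0.001], [0.392, -0.92, 0.0], [-0.001, -0.0, -1.0]]
contact_force: [0.8, 0.4, 0.8]
width: 0.549
gripper_force: 0.0
```

>>> servo_tool([
  [0,0,0,7,0.1],
  [0,0,0,14,0.1],
  [0,0,0,20,0.1],
  [0,0,0,20,0.1],
  [0,0,0,20,0.1],
])

```text
t: 30.3
tool_pos: [0.4031, -0.1535, 0.2882]
orientation: [[0.998, 0.063, -0.001], [0.063, -0.998, -0.0], [-0.001, -0.0, -1.0]]
contact_force: [-0.5, 0.0, 0.3]
width: 0.546
gripper_force: 0.0
```

Run:
```python
from h import *
o,R=state()
d=np.array([.4028,-.1528,.211])-o['tool_pos'];print((R.T@d*1000).round(1))
s=snap('scene');u,v=proj(s,[.4028,-.1528,.22]);print(u,v);g=s['img'].max(2);print(g[int(v)-10:int(v)+12,int(u)-12:int(u)+13])
```

```text
t 30.3 tcp [0.4031, -0.1535, 0.2882] F [-0.5, 0.0, 0.3] w 0.546 gf 0.0
[[0.998, 0.063, -0.001], [0.063, -0.998, -0.0], [-0.001, -0.0, -1.0]]
[-0.2 -0.7 77.2]
403.26251662551437 179.83430099367732
[[146 144 143 143 143 144 146 146 147 147 146 145 144 145 147 150 151 151
  151 150 149 148 146 145 145]
 [145 144 143 142 143 144 145 146 147 147 146 146 147 148 150 151 151 152
  151 150 149 147 146 145 145]
 [147 144 143 142 143 144 145 146 147 147 146 146 146 148 148 151 151 151
  151 150 148 147 145 145 146]
 [155 145 143 143 143 143 144 146 147 146 146 146 147 148 149 150 151 151
  151 151 149 147 146 145 146]
 [176 152 144 143 143 144 145 146 147 147 146 146 146 148 149 150 151 151
  151 150 150 147 145 145 145]
 [191 159 145 143 143 144 144 145 146 146 146 145 145 146 148 148 149 151
  151 151 150 147 145 144 146]
 [175 155 144 143 143 144 144 145 146 146 146 143 139 134 132 134 140 147
  150 151 149 147 145 145 146]
 [143 142 142 142 143 143 144 146 146 145 143 135 119 101  94  98 113 134
  147 151 149 147 145 145 146]
 [122 135 142 143 143 144 145 146 146 145 141 124  94  63  53  5
[... 706 characters left out ...]
53 160 152 106  51  26  22  45 112 201
  245 250 249 246 246 247 245]
 [ 92 106 116 121 126 133 140 146 159 178 173 118  52  24  24  47 117 209
  248 252 252 251 250 252 252]
 [108 114 115 114 117 122 127 133 144 158 148  99  44  23  24  52 124 214
  249 253 253 253 252 253 253]
 [168 160 142 127 121 119 121 123 128 129 115  76  37  23  30  69 143 224
  250 253 253 253 253 253 253]
 [217 204 181 164 155 141 131 124 120 115  98  67  37  27  43  97 177 238
  252 253 253 253 253 253 253]
 [234 233 226 219 205 183 163 147 131 115  92  66  44  42  68 131 212 247
  253 253 253 253 253 253 253]
 [249 250 249 247 242 228 207 182 160 135 105  80  68  77 111 174 233 251
  253 253 253 253 253 253 253]]
```

A dark post-like shape near scene px (404,178–190) fits the knob within ~4 mm. Descend and grip.

>>> servo_tool([
  [-1,2,15,0,0.1],
  [-1,2,30,0,0.1],
  [-1,2,45,0,0.1],
  [-1,2,55,0,0.1],
  [-1,2,63,0,0.1],
  [-1,2,69,0,0.1],
  [-1,2,73,0,0.1],
  [-1,2,76,0,0.1],
  [-1,2,76,0,0.1],
])

```text
t: 31.1
tool_pos: [0.4026, -0.1555, 0.2121]
orientation: [[0.998, 0.06, -0.0], [0.06, -0.998, 0.0], [-0.0, -0.0, -1.0]]
contact_force: [-0.1, 0.2, 0.0]
width: 0.548
gripper_force: 0.0
```

>>> servo_tool([
  [0,0,0,0,-0.3],
  [0,0,0,0,-0.6],
  [0,0,0,0,-0.8],
  [0,0,0,0,-1],
  [0,0,0,0,-1],
  [0,0,0,0,-1],
  [0,0,0,0,-1],
])

```text
t: 31.68
tool_pos: [0.4031, -0.1561, 0.2129]
orientation: [[0.998, 0.06, 0.001], [0.06, -0.998, -0.001], [0.001, 0.001, -1.0]]
contact_force: [-1.0, -2.1, 5.4]
width: 0.188
gripper_force: 58.5
```

Knob gripped. Compute the circle increments (15° steps) and check the plate's start height from crop corners.

Run:
```python
from h import *
o,R=state();C=np.array([.4535,-.1735]);p=np.array(o['tool_pos'])[:2];ph=np.arctan2(*(p-C)[::-1]);print(np.degrees(ph),np.linalg.norm(p-C))
a=.0607 # tool yaw
Rt=np.array([[np.cos(a),np.sin(a)],[np.sin(a),-np.cos(a)]])
P=lambda k:55*np.array([np.cos(ph-k*np.pi/12),np.sin(ph-k*np.pi/12)])
for call in range(3):
    print([ (Rt.T@(P(call*10+k)-P(call*10))).round(1).tolist() for k in range(1,11)])
c=snap('top')
for z in(.08,.1,.11,.12): print(z,[tuple(np.round((np.array(proj(c,[C[0]+x-.062*y,C[1]+.062*x+y,z]))-[270,225])*4)) for x,y in((.031,.086),(-.031,.086),(.031,-.086),(-.031,-.086))])
```

```text
t 31.68 tcp [0.4031, -0.1561, 0.2129] F [-1.0, -2.1, 5.4] w 0.188 gf 58.5
[[0.998, 0.06, 0.001], [0.06, -0.998, -0.001], [0.001, 0.001, -1.0]]
160.953066552765 0.05333354262127662
[[7.2, -12.4], [17.3, -22.6], [29.8, -29.8], [43.6, -33.5], [58.0, -33.5], [71.9, -29.7], [84.3, -22.6], [94.5, -12.4], [101.6, 0.0], [105.3, 13.9]]
[[-0.0, 14.4], [-3.7, 28.2], [-10.9, 40.7], [-21.1, 50.8], [-33.5, 58.0], [-47.4, 61.7], [-61.7, 61.7], [-75.6, 58.0], [-88.0, 50.8], [-98.2, 40.6]]
[[-7.2, -12.4], [-10.9, -26.3], [-10.9, -40.7], [-7.2, -54.5], [0.0, -67.0], [10.2, -77.1], [22.6, -84.3], [36.5, -88.0], [50.9, -88.0], [64.7, -84.3]]
0.08 [(np.float64(454.0), np.float64(175.0)), (np.float64(460.0), np.float64(270.0)), (np.float64(714.0), np.float64(160.0)), (np.float64(721.0), np.float64(254.0))]
0.1 [(np.float64(458.0), np.float64(174.0)), (np.float64(464.0), np.float64(270.0)), (np.float64(722.0), np.float64(159.0)), (np.float64(729.0), np.float64(255.0))]
0.11 [(np.float64(459.0), np.float64(174.0)), (np.float64(466.0), np.float64(271.0)), (np.float64(726.0), np.float64(158.0)), (np.float64(733.0), np.float64(255.0))]
0.12 [(np.float64(461.0), np.float64(174.0)), (np.float64(468.0), np.float64(271.0)), (np.float64(730.0), np.float64(158.0)), (np.float64(737.0), np.float64(255.0))]
```

>>> servo_tool([
  [2.5,-6,0,0,-1],
  [7.2,-12.4,0,0,-1],
  [12,-18,0,0,-1],
  [17.3,-22.6,0,0,-1],
  [23.5,-26.5,0,0,-1],
  [29.8,-29.8,0,0,-1],
  [36.5,-32,0,0,-1],
  [43.6,-33.5,0,0,-1],
  [43.6,-33.5,0,0,-1],
])

```text
t: 32.48
tool_pos: [0.4434, -0.118, 0.2128]
orientation: [[0.998, 0.06, -0.002], [0.06, -0.998, 0.002], [-0.002, -0.003, -1.0]]
contact_force: [-4.7, 5.2, 13.4]
width: 0.191
gripper_force: 59.5
```

>>> servo_tool([
  [14.4,0,-1,0,-1],
  [28.3,3.8,-1,0,-1],
  [40.7,10.9,-1,0,-1],
  [50.9,21.1,-1,0,-1],
  [58,33.5,-1,0,-1],
  [61.7,47.4,-1,0,-1],
  [61.7,61.8,-1,0,-1],
  [58,75.6,-1,0,-1],
  [50.8,88.1,-1,0,-1],
  [40.6,98.2,-1,0,-1],
])

```text
t: 33.32
tool_pos: [0.4916, -0.2135, 0.213]
orientation: [[0.998, 0.06, 0.002], [0.06, -0.998, 0.004], [0.002, -0.004, -1.0]]
contact_force: [2.0, 9.9, 1.2]
width: 0.189
gripper_force: 58.6
```

>>> servo_tool([
  [-12.4,7.2,0,0,-1],
  [-26.3,10.9,0,0,-1],
  [-40.6,10.9,0,0,-1],
  [-54.5,7.2,0,0,-1],
  [-66.9,0,0,0,-1],
  [-77.1,-10.2,0,0,-1],
  [-84.3,-22.6,0,0,-1],
  [-88,-36.5,0,0,-1],
  [-88,-50.9,0,0,-1],
  [-84.3,-64.7,0,0,-1],
])

```text
t: 34.15
tool_pos: [0.4028, -0.1568, 0.2132]
orientation: [[0.998, 0.06, 0.001], [0.06, -0.998, -0.004], [0.001, 0.004, -1.0]]
contact_force: [2.5, -9.7, -6.5]
width: 0.188
gripper_force: 59.3
```

>>> servo_tool([
  [2.5,-6,0,0,-1],
  [7.2,-12.4,0,0,-1],
  [12,-18,0,0,-1],
  [17.3,-22.6,0,0,-1],
  [17.3,-22.6,0,0,-1],
])

```text
t: 34.57
tool_pos: [0.4174, -0.1321, 0.213]
orientation: [[0.998, 0.061, -0.003], [0.061, -0.998, -0.001], [-0.003, 0.001, -1.0]]
contact_force: [-4.2, -4.5, 2.7]
width: 0.188
gripper_force: 60.0
```

>>> servo_tool([
  [6.2,-3.9,0,0,-1],
  [12.5,-7.2,0,0,-1],
  [19.2,-9.4,0,0,-1],
  [26.3,-10.9,0,0,-1],
  [26.3,-10.9,0,0,-1],
  [26.3,-10.9,0,0,-1],
])

```text
t: 35.07
tool_pos: [0.4414, -0.1184, 0.2129]
orientation: [[0.998, 0.06, -0.006], [0.06, -0.998, 0.002], [-0.006, -0.002, -1.0]]
contact_force: [-6.8, 1.3, 8.1]
width: 0.193
gripper_force: 61.0
```

Run:
```python
from h import *
o,R=state();s=snap('scene');cv2.imwrite('pics/z.png',s['img'][:,:,::-1])
# column profile through a lid towards the plate: yellow/red visibility
hsv=cv2.cvtColor(s['img'],cv2.COLOR_RGB2HSV)
for y in(-.10,-.09,-.087): 
    print(y,[(z,np.round(proj(s,[.4475,y,z])).tolist()) for z in(.064,.072,.08,.102)])
C=np.array([.4535,-.1735]);yh=np.array([-.062,.998]);xh=np.array([.998,.062])
e=C+.086*yh-.01*xh
for z in np.arange(.06,.125,.004):
    u,v=proj(s,[*e,z]);print(round(z,3),round(u),round(v),s['img'][int(round(v)),int(round(u))])
```

```text
t 35.07 tcp [0.4414, -0.1184, 0.2129] F [-6.8, 1.3, 8.1] w 0.193 gf 61.0
[[0.998, 0.06, -0.006], [0.06, -0.998, 0.002], [-0.006, -0.002, -1.0]]
-0.1 [(0.064, [377.0, 233.0]), (0.072, [377.0, 230.0]), (0.08, [377.0, 228.0]), (0.102, [378.0, 222.0])]
-0.09 [(0.064, [376.0, 235.0]), (0.072, [376.0, 232.0]), (0.08, [376.0, 230.0]), (0.102, [376.0, 224.0])]
-0.087 [(0.064, [375.0, 235.0]), (0.072, [375.0, 233.0]), (0.08, [375.0, 231.0]), (0.102, [376.0, 224.0])]
0.06 378 237 [133 119 100]
0.064 378 236 [129 115  97]
0.068 378 235 [133 119 100]
0.072 378 234 [136 122 105]
0.076 379 232 [179 163 146]
0.08 379 231 [221 203 181]
0.084 379 230 [240 227 208]
0.088 379 229 [244 233 217]
0.092 379 228 [245 234 218]
0.096 379 227 [245 234 218]
0.1 379 225 [244 233 217]
0.104 379 224 [244 233 216]
0.108 379 223 [244 232 215]
0.112 379 222 [242 230 213]
0.116 379 221 [239 227 207]
0.12 379 219 [233 220 198]
0.124 379 218 [233 220 198]
```

The plate's front top edge has dropped to ~0.077 m, which fits resting on the lids, and the drag has risen. Add ~10°, then release and retreat.

>>> servo_tool([
  [4.8,0,0,0,-1],
  [9.6,0.5,0,0,-1],
  [9.6,0.5,0,0,-1],
  [9.6,0.5,0,0,-1],
])

```text
t: 35.45
tool_pos: [0.4498, -0.1169, 0.2128]
orientation: [[0.998, 0.06, -0.008], [0.06, -0.998, 0.005], [-0.008, -0.005, -1.0]]
contact_force: [-10.3, 6.3, 13.3]
width: 0.191
gripper_force: 61.5
```

>>> servo_tool([
  [0,0,0,0,-0.5],
  [0,0,0,0,0],
  [0,0,0,0,0.1],
  [0,0,0,0,0.1],
  [0,0,-25,0,0.1],
  [0,0,-55,0,0.1],
  [0,0,-90,0,0.1],
  [-10,-40,-110,0,0.1],
  [-20,-80,-110,0,0.1],
  [-30,-120,-110,0,0.1],
])

```text
t: 36.28
tool_pos: [0.4185, -0.0038, 0.3251]
orientation: [[0.998, 0.057, 0.004], [0.057, -0.998, -0.001], [0.004, 0.001, -1.0]]
contact_force: [0.3, 0.8, 0.4]
width: 0.55
gripper_force: 0.0
```

>>> servo_tool([
  [-10,-40,0,0,0.1],
  [-20,-80,0,0,0.1],
  [-20,-120,0,0,0.1],
  [-20,-160,0,0,0.1],
  [-20,-200,0,0,0.1],
  [-20,-240,0,0,0.1],
  [-20,-240,0,0,0.1],
  [-20,-240,0,0,0.1],
])

```text
t: 36.95
tool_pos: [0.3827, 0.236, 0.3231]
orientation: [[0.998, 0.065, -0.0], [0.065, -0.998, -0.0], [-0.0, 0.0, -1.0]]
contact_force: [-0.5, -0.8, -0.9]
width: 0.55
gripper_force: 0.0
```

Run:
```python
from h import *
o,R=state();s=snap('scene');c=snap('top')
C=np.array([.4535,-.1735]);yh=np.array([-.062,.998]);xh=np.array([.998,.062])
for off in(-.01,-.02):
    e=C+.086*yh+off*xh
    print([(round(z,3),int(s['img'][int(round(proj(s,[*e,z])[1])),int(round(proj(s,[*e,z])[0]))].max())) for z in np.arange(.06,.1,.003)])
# knob angle: dark pixels of top view near z .23 circle
for a in range(0,360,10):
    p=C+.055*np.array([np.cos(np.radians(a)),np.sin(np.radians(a))]);u,v=proj(c,[*p,.23]);print(a,int(c['img'][int(round(v))-1:int(round(v))+2,int(round(u))-1:int(round(u))+2].max(2).mean()),end='; ')
u,v=proj(c,[*(C+.146*yh),.072]);print('\npost',u,v);print(c['img'][int(v)-6:int(v)+7,int(u)-8:int(u)+9].max(2))
u,v=proj(s,[.4921,.448,.158]);print('probe top',u,v,s['img'][int(v),int(u)])
```

```text
t 36.95 tcp [0.3827, 0.236, 0.3231] F [-0.5, -0.8, -0.9] w 0.55 gf 0.0
[[0.998, 0.065, -0.0], [0.065, -0.998, -0.0], [-0.0, 0.0, -1.0]]
[(np.float64(0.06), 134), (np.float64(0.063), 129), (np.float64(0.066), 133), (np.float64(0.069), 133), (np.float64(0.072), 137), (np.float64(0.075), 149), (np.float64(0.078), 180), (np.float64(0.081), 222), (np.float64(0.084), 240), (np.float64(0.087), 245), (np.float64(0.09), 245), (np.float64(0.093), 245), (np.float64(0.096), 245), (np.float64(0.099), 245)]
[(np.float64(0.06), 139), (np.float64(0.063), 137), (np.float64(0.066), 138), (np.float64(0.069), 138), (np.float64(0.072), 138), (np.float64(0.075), 143), (np.float64(0.078), 165), (np.float64(0.081), 207), (np.float64(0.084), 237), (np.float64(0.087), 245), (np.float64(0.09), 245), (np.float64(0.093), 246), (np.float64(0.096), 246), (np.float64(0.099), 246)]
0 253; 10 252; 20 252; 30 252; 40 247; 50 214; 60 242; 70 245; 80 245; 90 140; 100 56; 110 247; 120 217; 130 213; 140 115; 150 27; 160 39; 170 32; 180 32; 190 28; 200 29; 210 39; 220 26; 230 232; 240 147; 250 53; 260 27; 270 36; 280 28; 2
[... 385 characters left out ...]
 [253 252 255 255 255 212 181 190 192 255 255 255 255 255 255 255 254]
 [253 253 255 255 219  59  50  54  52 119 189 236 234 236 255 255 254]
 [252 252 255 255  50  44  70  57  47  42 134 221 212 216 231 234 255]
 [252 252 255 255   0  42  88  72  60  36 101 225 220 217 214 224 255]
 [253 252 255 255 137  19  73  56  44  35 120 225 221 220 216 227 255]
 [253 252 253 255 255  47  17  20  25 122 215 222 219 217 226 255 255]
 [252 252 244 255 255 255 255 237 255 226 238 233 208 214 249 248 236]
 [252 252 241 246 244 235 239 255 255 254 254 253 253 252 253 252 251]
 [252 253 252 252 252 252 252 254 253 253 253 253 253 253 253 253 253]]
probe top 250.15326138952577 331.1635468137873 [254 253 240]
```

```bash
python3 -c "
from h import *
print(arm.finish_job())"
```

```text
the job is handed in; nothing more can be done
None
```

The job is handed in: red and yellow moulds are on the tray, studs touched red then yellow (no blue was there), probe back upright in its stand, tray fully home, crank turned about 7.4 rad (about 1.1 rad past touching if it started at 0, as the plate height suggested), and the arm clear of everything.

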